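# Find the hidden notch of the gem case and press its catch

## Task

Open the gem case by feel: put a fingertip on the brass end of its black front edge, slide along the edge until you find the hidden thumb notch, and press the spring catch inside it fully down, so that the lid springs up by itself; then move clear. Nothing is to be picked up: do not touch the lid with the fingers, and leave the jar, hammer, tray and bangle where they are.

Things in the scene. Friction and masses are not known exactly. Their poses are not given: they have to be found in the camera images.
- case: Gem storage case, fixed to the bench, 170 (x) x 300 (y) x 40 mm high; origin under its centre at bench height; its -x side, with the black ledge (front edge), looks towards the robot. Behind the ledge come a black wall 4 mm thick of the same height (case x = -57 to -53 mm) and the clear lid (top also at about 40 mm, from x = -51 mm back).
- edge (a point): Middle of the front edge's top, axes of the case: a level, rigid ledge 28 mm deep (x +-14 mm), y = -150 to +150 mm, black but for its brass +y end. Its only notch is centred somewhere between y = -43 and +43 mm, black in black: 38 mm long in y, through all 28 mm in x, open above and in front, 12 mm deep down to the catch. The rest is flat.
- cap (a point): Centre of the top face of the ledge's brass end, a rigid block 28 x 26 mm, flush with the black ledge, at case y = +124 to +150 mm; axes of the case.
- strip (a point): Centre of the top face of the solid black part of the ledge next to the brass, 28 x 62 mm, at case y = +62 to +124 mm, never holding the notch; axes of the case.
- catch (a joint): Spring catch that forms the floor of the notch, a black plate 26 x 34 mm; it is pressed straight down. 0 = up, 0.007 m = fully down (2 N at first, about 6 N when fully down); it springs back when let go. The lid is released at about 0.0045 m.
- lid (a joint): Lid hinge on the far (+x) side of the case, rad. 0 = shut and latched, 0.38 = sprung up against its stop (front rim about 50 mm up, moving up and away from the ledge). Sprung: once unlatched it rises by itself in under 1 s and stays up.
- lid_front (a point): Middle of the front rim of the lid, on its top. The lid is a clear panel with an aluminium rim, 132 (x) x 298 (y) x 5 mm, lying flush behind the ledge, with its own axes (those of the case while shut). Not to be touched with the fingers.
- jar: Amber jar with a white cap, diameter 48 mm, 60 mm high, standing loose beside the case; origin under its centre. Leave alone.
- hammer: Bench hammer, 200 mm long, lying loose beside the case along its own x (handle to -x). Leave alone.
- tray: Small clear tray with a few stones, 45 x 150 x 22 mm, loose in front of the case (30 to 100 mm from the ledge); origin under its centre. Leave alone.
- bangle: Steel bangle lying flat, diameter 68 mm, 12 mm high, loose beside the case; origin under its centre. Leave alone.

How it is judged:
By the outcome, as a careful person would: the job done as asked, in the order asked, and still so for the second after the job is handed in, with the robot touching nothing.
It also fails if it takes over 64 s, if anything falls off the work surface, if the arm or the gripper's body presses on something with over 40 N, if the wrist force passes 120 N, or if a joint passes its speed limit or range.

## Robot

A 6-joint arm with a two-finger parallel gripper is mounted at the origin on the work surface. World frame = base frame: x ahead of the robot, y to its left, z up, the work surface at z = 0. Lengths are in mm, angles in degrees, forces in N, time in s.
With the tool pointing down it reaches from about 350 to 850 mm from the base axis. Payload 8.1 kg.
Tool frame: the origin (TCP) lies midway between the tips of the shut fingers; the grasp point (between the pads) lies ctrl.grasp_offset behind it (ctrl.grasp_offset is the distance from the TCP to the grasp point, in mm); z points along the fingers, y is the line along which they close (so a half turn about z gives the same grasp; the last joint's range is limited). The gripper opens to 85 mm and grips with 20 to 120 N. Pads are 22 mm wide; open, the fingers measure 114 mm over their backs; the gripper's body (76 mm by 85 mm) begins 54 mm behind the grasp point. The pads swing forward as they close: fully open they stand 13 mm farther back than shut.
Start: joints at [-4.893, 7.471, 85.268, -0, 87.261, -4.893], TCP at [600.004, 0.022, 231.292] pointing down, gripper open.
Joint ranges: [-169.43, 169.43], [-51.17, 129.36], [1.28, 143.12], [-76.62, 256.62], [0, 156.53], [-152.29, 152.29]. Speed limits (degrees/s): [136.94, 136.94, 159.86, 180, 180, 180].

## Interface

Orientations are given as [roll, pitch, yaw] about the fixed x, y, z axes, in that order (R = Rz(yaw) Ry(pitch) Rx(roll)).
In Python, from bench import ctrl gives the robot as it stands. The module is installed in compiled form; this text tells all that it offers.
- The arm moves only by the shell command python3 -m inch 'ROWS' [FORCE]. ROWS is JSON, a list of rows, each a list of 5 numbers: the opening, from 0 (shut) to 1 (fully open), then the shift along the tool's x, y, z in cm, then the turn about the tool's z in rad. In form: [[grip, tx, ty, tz, spin], ...]. A call has 1 to 10 rows; each row shifts and turns the commanded pose from where the row before left it, along the tool's axes as they then stand; what a row does not reach is not made up. A row lasts 1/10 s, in which the tool goes at most 50 mm and 8.59 degrees, less where a joint would pass 70% of its speed; a pose out of reach is approached as far as the arm can. A call with a gripper value outside its range is refused whole. The fingers move at their own pace and stop on an object; FORCE is the grip in N (left out, the last holds). Time passes only in rows, so rows that do not move let the fingers close. It gives the time, the measured TCP pose, the force, the opening and the grip force at its end, in the units of the state.
- ctrl.state(): the state, without advancing time (a new reading comes with each control period).
- ctrl.grab_frame(name): name is "scene" or "side" or "wrist"; returns a dict with "img" (420x560x3 uint8, blue, green, red), "camera_matrix" (3x3 intrinsics, pixels), "origin" and "orientation" of the camera in the world. Camera axes: x right, y down, z forward; pixel columns grow to the right and rows downward; lengths in mm; the calibration is good to about 2 mm. The wrist camera is an equidistant fisheye: a pixel r from the principal point sees the ray r / f radians off the axis. A picture is of the moment at which its call begins. There is no depth.
- ctrl.job_done(): hands the job in; it is judged then, once.
The state is a dict: "t": time; "q": joint angles; "joint_vel": joint speeds; "tau": joint torques, N m; "tool_pos": TCP position; "ee_rot": TCP orientation; "contact_force": force on the tool from outside, world axes, zero at the start; "wrist_torque": the same for the moment, N m; "width": opening from 0.0 (shut) to 1.0 (fully open); "grasp_force": force on a finger pad.
Only numpy, scipy, OpenCV 4.12 (cv2) and the standard library are available. Lean on these libraries where they do the work, as an engineer would, in place of code of your own. Each camera call takes 0.05 s, during which the arm holds its last target. There are 200 camera calls.

## Working session

There is one attempt and no reset: what is moved stays moved. The work goes in short steps, Python scripts to look and compute and a shell command to move; the robot and the scene stay as the last step left them, time stands still between calls to the robot, and variables do not carry over. Pictures are saved under pics/ and viewed, at most 10 in all, crops included, and the job is handed in when it is done.

```bash
mkdir -p pics; python3 - <<'E'
from bench import ctrl
import cv2,numpy as np
for n in("scene","side"):
    f=ctrl.grab_frame(n);cv2.imwrite(f"pics/{n}0.png",f["img"]);np.savez(f"pics/{n}0.npz",**f)
    print(n,f["camera_matrix"],f["origin"],f["orientation"])
s=ctrl.state();print(s,ctrl.grasp_offset)
E
```

```text
scene [[437.46401679   0.         272.71881646]
 [  0.         437.46401679 202.71857002]
 [  0.           0.           1.        ]] [1165.78656431 -373.50143772  893.36414242] [-138.89473519   -0.96844651   56.32558389]
side [[398.60448963   0.         274.61330244]
 [  0.         398.60448963 206.4527967 ]
 [  0.           0.           1.        ]] [ 282.97086775 -450.22408616  559.62448452] [-131.96146989    1.07127815  -32.88653774]
{'t': 0.1, 'q': array([-4.89217878e+00,  7.51192055e+00,  8.53245576e+01, -5.30206810e-05,
        8.72620745e+01, -4.89319300e+00]), 'joint_vel': array([-0.12276688, -0.15400275, -0.14878437, -0.10565678, -0.00825628,
       -0.02842066]), 'tau': array([ 1.52257860e-03, -5.70947063e+01, -5.01941299e+01, -1.80579236e-04,
        8.16394575e-03,  5.26326357e-05]), 'tool_pos': array([5.99489908e+02, 7.48876172e-02, 2.30322911e+02]), 'ee_rot': array([-1.79901802e+02, -8.35363277e-03,  9.00010096e+01]), 'contact_force': array([-1.36541543, -0.24412256, -0.30883737]), 'wrist_torque': array([ 0.00152799,  0.00622646, -0.0426758 ]), 'grasp_force': 0.0, 'width': 1.0006252341092419} 18.700000000000003
```

View pics/scene0.png

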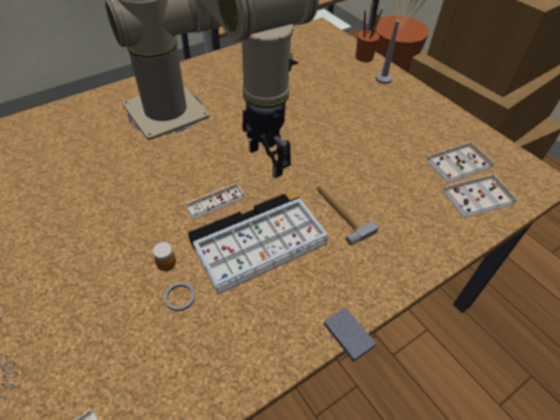

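View pics/side0.png

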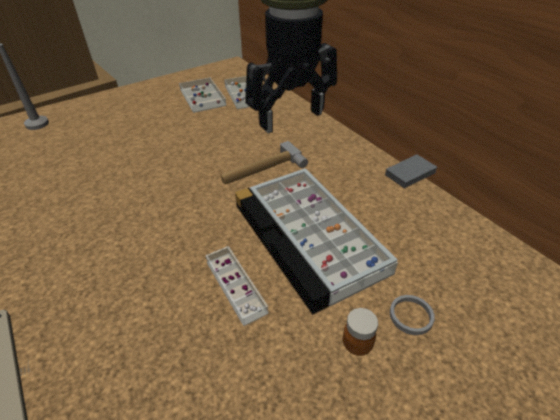

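The scene view shows brass at about (292,196) and the black ledge running to (192,233). In the side view brass is at (243,199) and the ledge ends near (320,300). I'll crop and enlarge both.

```bash
python3 - <<'E'
import cv2,numpy as np
a=cv2.imread("pics/side0.png")[175:315,220:400];b=cv2.imread("pics/scene0.png")[180:290,180:340]
a=cv2.resize(np.clip(a*1.6,0,255).astype('uint8'),None,fx=4,fy=4,interpolation=cv2.INTER_CUBIC)
b=cv2.resize(np.clip(b*1.6,0,255).astype('uint8'),None,fx=5,fy=5,interpolation=cv2.INTER_CUBIC)
cv2.imwrite("pics/a.png",a);cv2.imwrite("pics/b.png",b)
E
```

```text
(no output)
```

View pics/a.png

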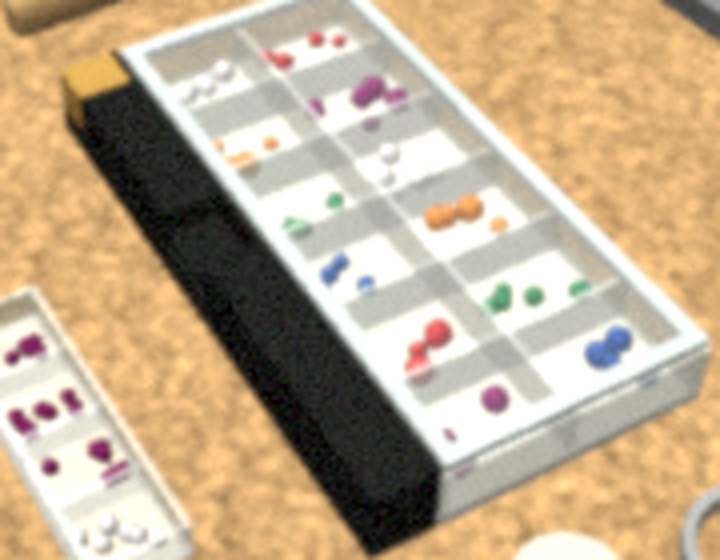

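View pics/b.png

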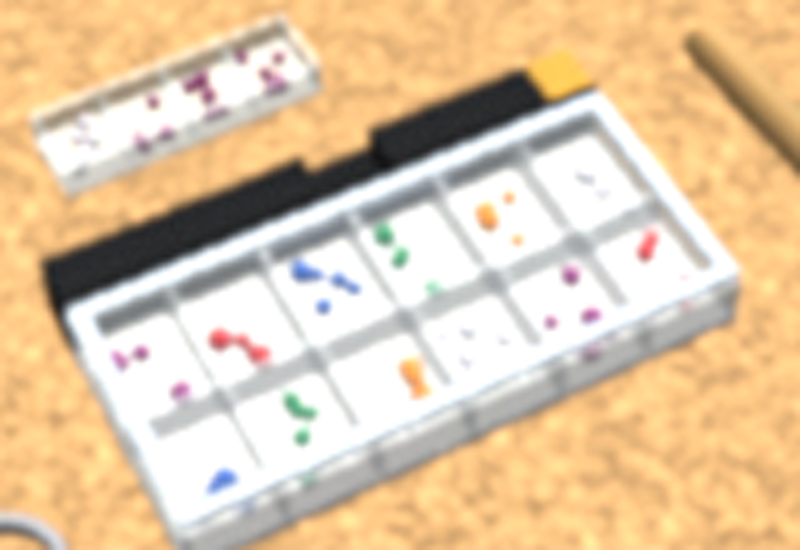

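The crops show the brass top face with its corners at side crop (65,72),(112,52),(132,82),(83,100) and scene crop (527,72),(565,50),(597,85),(553,100). The scene crop also hints at a notch between x≈305 and 375. Next I'll cast these onto z=40.

```bash
cat > h.py <<'E'
import numpy as np
from scipy.spatial.transform import Rotation as R
def cast(n,uv,z=40):
    f=np.load(f"pics/{n}0.npz");o=f["origin"];M=R.from_euler('xyz',f["orientation"],degrees=True).as_matrix()
    uv=np.atleast_2d(uv).astype(float);d=np.c_[uv,np.ones(len(uv))]@np.linalg.inv(f["camera_matrix"]).T@M.T
    return (o+d*((z-o[2])/d[:,2])[:,None])[:,:2]
E
python3 - <<'E'
from h import *
np.set_printoptions(precision=1,suppress=True)
side=lambda p:np.array(p)/4+[220-.4,175-.4]
sc=lambda p:np.array(p)/5+[180-.4,180-.4]
print("side brass",cast("side",side([(65,72),(112,52),(132,82),(83,100)])))
print("side ledge -y front, wall corner",cast("side",side([(368,520),(437,465)])))
print("side lid corners",cast("side",side([(125,52),(355,-2),(708,345),(440,465)])))
print("scene brass",cast("scene",sc([(527,72),(565,50),(597,85),(553,100)])))
print("scene ledge front -y",cast("scene",sc([(45,262)])))
print("scene notch front",cast("scene",sc([(303,162),(372,132)])))
print("scene lid corners",cast("scene",sc([(70,310),(600,92),(740,272),(180,540)])))
E
```

```text
side brass [[546.2 120. ]
 [574.1 120.5]
 [570.4  94.1]
 [543.2  95.8]]
side ledge -y front, wall corner [[ 513.7 -179.6]
 [ 551.5 -174.2]]
side lid corners [[ 579.6  116.7]
 [ 704.6   86.9]
 [ 684.3 -189.3]
 [ 552.5 -174.9]]
scene brass [[546.2  95.5]
 [544.2 121.6]
 [573.7 121.2]
 [569.8  95.7]]
scene ledge front -y [[ 521.7 -173.3]]
scene notch front [[535.3 -35.3]
 [537.3   4.8]]
scene lid corners [[ 554.2 -176.3]
 [ 578.6  119.6]
 [ 711.2  107.9]
 [ 692.7 -192.6]]
```

Both views agree: the brass centre is at about (559,107), the case yaw is about -4.8° and the sizes match. I'll shut the fingers and spin them so that they close along the ledge. That keeps the narrow side towards the lid.

```bash
python3 -m inch '[[0,0,0,0,-0.1487],[0,0,0,0,-0.1487],[0,0,0,0,-0.1487],[0,0,0,0,-0.1487],[0,0,0,0,-0.1487],[0,0,0,0,-0.1487],[0,0,0,0,-0.1487],[0,0,0,0,-0.1487],[0,0,0,0,-0.1487],[0,0,0,0,-0.1487]]'
python3 -m inch '[[0,1.43,2.58,0,0],[0,1.43,2.58,0,0],[0,1.43,2.58,0,0],[0,1.43,2.58,0,0],[0,0,0,3,0],[0,0,0,3,0],[0,0,0,3,0],[0,0,0,3,0],[0,0,0,0,0],[0,0,0,0,0]]'
python3 - <<'E'
from bench import ctrl
import cv2
f=ctrl.grab_frame("wrist");cv2.imwrite("pics/w1.png",f["img"]);print(f["origin"],f["orientation"])
print(ctrl.state()["ee_rot"],ctrl.state()["tool_pos"],ctrl.state()["q"])
f=ctrl.grab_frame("side");cv2.imwrite("pics/s1.png",cv2.resize(f["img"][100:310,160:440],None,fx=2.8,fy=2.8))
E
```

```text
t: 1.1
tool_pos: [599.7, 0.1, 230.7]
ee_rot: [180.0, -0.1, 175.6]
contact_force: [0.5, 0.3, -0.0]
width: -0.0
grasp_force: 0.0
t: 2.1
tool_pos: [551.0, 107.6, 111.1]
ee_rot: [-180.0, -0.1, 175.2]
contact_force: [0.1, -0.3, 0.6]
width: 0.0
grasp_force: 0.0
[481.4022832  112.51141465 253.17740309] [1.64048803e+02 2.24075050e-02 8.52220945e+01]
[1.79987772e+02 6.02305539e-02 1.75198519e+02] [552.26684913 107.70133685 112.622321  ] [ 5.81370791e+00  6.71094003e+00  9.87890149e+01  9.58935718e-04
  7.44385927e+01 -7.93850745e+01]
```

View pics/w1.png

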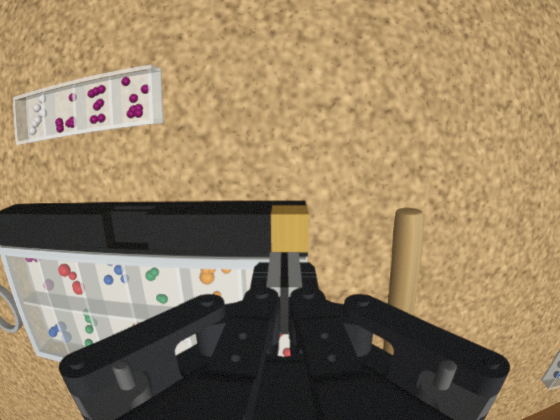

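View pics/s1.png

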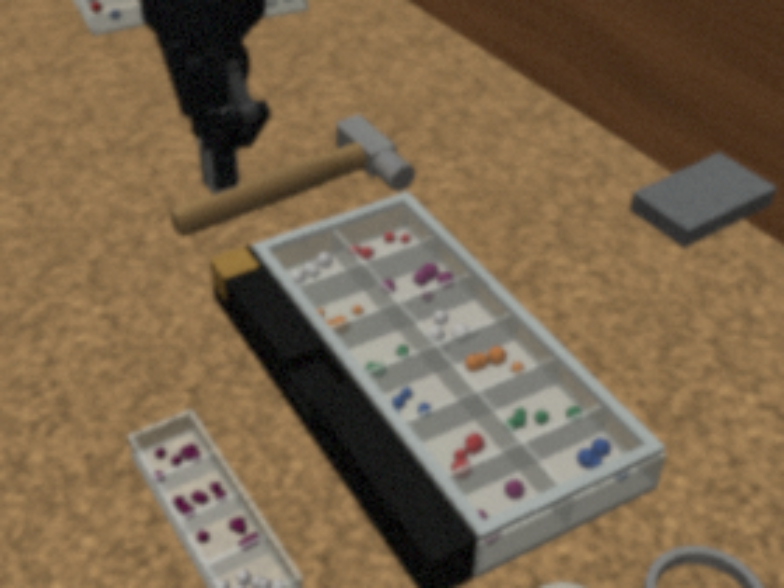

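The wrist view shows brass at (290,229) beneath the narrow shut tips (about 30 px wide at (285,260)). The notch outline is at columns 107–150. The side view shows the tip above the cap, clear of everything. I'll check the position with the wrist rays, then touch down on the brass.

```bash
python3 - <<'E'
from bench import ctrl
from h import *
f=ctrl.grab_frame("wrist");K=f["camera_matrix"];M=R.from_euler('xyz',f["orientation"],degrees=True).as_matrix();o=f["origin"]
ps=[]
for _ in range(1): s=ctrl.state();print(s["tool_pos"],s["contact_force"])
ux=np.array([np.cos(np.radians(-4.8)),np.sin(np.radians(-4.8))]);uy=np.array([-ux[1],ux[0]])
for uv in[(271,206),(306,206),(308,250),(273,252),(290,229),(107,228),(150,228)]:
    v=(np.array(uv)-K[:2,2])/K[0,0];r=np.hypot(*v);d=M@np.r_[v/r*np.sin(r),np.cos(r)]
    p=(o+d*(40-o[2])/d[2])[:2];print(uv,p.round(1),"rel. cap",((p-[559,107])@np.c_[ux,uy]).round(1))
E
python3 -m inch '[[0,0,0,2,0],[0,0,0,2,0],[0,0,0,1.8,0],[0,0,0,0.2,0],[0,0,0,0.2,0],[0,0,0,0.2,0],[0,0,0,0,0],[0,0,0,0,0]]'
python3 -m inch '[[0,0,0,0.1,0],[0,0,0,0,0]]'
python3 -m inch '[[0,0,0,0.1,0],[0,0,0,0,0]]'
```

```text
[553.17752766 107.74838472 113.6454819 ] [-0.26197922  0.18616122  0.38825906]
(271, 206) [540.4  99. ] rel. cap [-17.9  -9.5]
(306, 206) [542.4 122.9] rel. cap [-17.9  14.5]
(308, 250) [575.2 122.3] rel. cap [14.9 16.6]
(273, 252) [574.6  97.1] rel. cap [16.4 -8.5]
(290, 229) [558.1 110.7] rel. cap [-1.2  3.6]
(107, 228) [546.9 -31.1] rel. cap [  -0.5 -138.6]
(150, 228) [549.5   7.3] rel. cap [  -1.2 -100.2]
t: 3.05
tool_pos: [552.3, 107.7, 48.3]
ee_rot: [180.0, 0.1, 175.2]
contact_force: [0.6, 0.8, 0.4]
width: 0.003
grasp_force: 0.0
t: 3.25
tool_pos: [551.7, 107.7, 46.4]
ee_rot: [180.0, 0.0, 175.2]
contact_force: [-0.3, -0.1, 0.2]
width: 0.002
grasp_force: 0.0
t: 3.45
tool_pos: [551.5, 107.6, 45.1]
ee_rot: [-180.0, -0.0, 175.2]
contact_force: [0.0, -0.0, -0.2]
width: 0.003
grasp_force: 0.0
```

```bash
python3 -m inch '[[0,0,0,0.2,0],[0,0,0,0.1,0],[0,0,0,0,0],[0,0,0,0,0]]'
python3 -m inch '[[0,0,0,0.1,0],[0,0,0,0,0]]'
python3 -m inch '[[0,0,0,0.05,0],[0,0,0,0,0]]'
python3 -m inch '[[0,0,0,0.05,0],[0,0,0,0,0]]'
```

```text
t: 3.85
tool_pos: [551.6, 107.6, 42.2]
ee_rot: [-180.0, -0.0, 175.2]
contact_force: [0.1, 0.1, -0.1]
width: 0.002
grasp_force: 0.0
t: 4.05
tool_pos: [551.6, 107.6, 41.2]
ee_rot: [-180.0, -0.0, 175.2]
contact_force: [1.0, -0.1, 0.4]
width: 0.001
grasp_force: 0.0
t: 4.25
tool_pos: [551.6, 107.6, 40.8]
ee_rot: [180.0, -0.0, 175.2]
contact_force: [-0.1, 0.2, 0.2]
width: 0.001
grasp_force: 0.0
t: 4.45
tool_pos: [551.6, 107.6, 40.2]
ee_rot: [-180.0, -0.0, 175.2]
contact_force: [0.1, -0.2, -1.4]
width: -0.005
grasp_force: 0.0
```

```bash
python3 -m inch '[[0,0,0,0.05,0],[0,0,0,0,0],[0,0,0,0,0]]'
python3 -m inch '[[0,0,0,0.04,0],[0,0,0,0,0],[0,0,0,0,0]]'
```

```text
t: 4.75
tool_pos: [551.7, 107.7, 40.1]
ee_rot: [180.0, 0.0, 175.2]
contact_force: [-1.9, -0.7, 3.9]
width: 0.002
grasp_force: 2.3
t: 5.05
tool_pos: [551.7, 107.7, 40.1]
ee_rot: [-180.0, 0.0, 175.2]
contact_force: [-4.6, 0.8, 8.2]
width: 0.0
grasp_force: 4.3
```

In contact with the brass at z = 40.1 with 8 N. Now I'll slide along the edge.

```bash
python3 -m inch '[[0,0,-0.3,0,0],[0,0,-0.3,0,0],[0,0,-0.4,0,0],[0,0,-0.4,0,0],[0,0,-0.4,0,0],[0,0,-0.4,0,0]]'
python3 -m inch '[[0,0,-0.4,0,0],[0,0,-0.4,0,0],[0,0,-0.4,0,0],[0,0,-0.4,0,0],[0,0,-0.4,0,0]]'
```

```text
t: 5.65
tool_pos: [550.6, 86.0, 40.1]
ee_rot: [179.9, 0.1, 175.2]
contact_force: [0.7, 4.1, 5.2]
width: -0.002
grasp_force: 2.8
t: 6.15
tool_pos: [548.9, 66.0, 40.1]
ee_rot: [179.9, 0.1, 175.2]
contact_force: [0.3, 3.8, 6.7]
width: 0.002
grasp_force: 2.9
```

```bash
python3 -m inch '[[0,0,-0.4,0,0],[0,0,-0.4,0,0],[0,0,-0.4,0,0],[0,0,-0.4,0,0],[0,0,-0.4,0,0]]'
python3 -m inch '[[0,0,-0.4,0,0],[0,0,-0.4,0,0],[0,0,-0.4,0,0],[0,0,-0.4,0,0],[0,0,-0.4,0,0]]'
python3 -m inch '[[0,0,-0.3,0,0],[0,0,-0.3,0,0]]'
python3 -m inch '[[0,0,-0.3,0,0],[0,0,0,0,0]]'
python3 -m inch '[[0,0,-0.3,0,0],[0,0,0,0,0]]'
```

```text
t: 6.65
tool_pos: [547.2, 46.1, 40.1]
ee_rot: [179.9, 0.1, 175.2]
contact_force: [-0.3, 4.8, 6.3]
width: -0.002
grasp_force: 2.9
t: 7.15
tool_pos: [545.3, 26.0, 39.9]
ee_rot: [180.0, 0.1, 175.2]
contact_force: [0.4, 4.4, 5.4]
width: 0.001
grasp_force: 2.8
t: 7.35
tool_pos: [544.8, 20.0, 39.9]
ee_rot: [180.0, 0.1, 175.2]
contact_force: [0.9, 4.9, 5.2]
width: 0.002
grasp_force: 2.8
t: 7.55
tool_pos: [544.5, 16.7, 39.8]
ee_rot: [180.0, 0.1, 175.2]
contact_force: [0.6, 0.9, 5.6]
width: 0.002
grasp_force: 2.8
t: 7.75
tool_pos: [544.3, 13.8, 39.9]
ee_rot: [180.0, 0.1, 175.2]
contact_force: [-0.2, 1.6, 5.5]
width: 0.002
grasp_force: 2.8
```

```bash
python3 -m inch '[[0,0,-0.3,0,0],[0,0,0,0,0]]' | grep -E 'pos|contact'
python3 -m inch '[[0,0,-0.3,0,0],[0,0,0,0,0]]' | grep -E 'pos|contact'
python3 -m inch '[[0,0,-0.3,0,0],[0,0,0,0,0]]' | grep -E 'pos|contact'
python3 -m inch '[[0,0,-0.3,0,0],[0,0,0,0,0]]' | grep -E 'pos|contact'
```

```text
tool_pos: [544.0, 10.8, 39.9]
contact_force: [0.3, 2.3, 6.4]
tool_pos: [543.8, 7.9, 39.9]
contact_force: [0.2, 2.6, 5.2]
tool_pos: [543.5, 4.9, 39.8]
contact_force: [0.1, 3.5, 5.4]
tool_pos: [543.3, 1.8, 39.8]
contact_force: [0.7, 1.2, 5.4]
```

```bash
python3 -m inch '[[0,0,-0.2,0,0],[0,0,0,0,0]]' | grep -E 'pos|contact'
python3 -m inch '[[0,0,-0.2,0,0],[0,0,0,0,0]]' | grep -E 'pos|contact'
python3 -m inch '[[0,0,-0.2,0,0],[0,0,0,0,0]]' | grep -E 'pos|contact'
python3 -m inch '[[0,0,-0.2,0,0],[0,0,0,0,0]]' | grep -E 'pos|contact'
```

```text
tool_pos: [543.0, -0.2, 39.7]
contact_force: [0.1, 1.9, 5.5]
tool_pos: [541.9, -2.5, 38.8]
contact_force: [-0.0, -0.8, 0.0]
tool_pos: [541.7, -4.4, 38.9]
contact_force: [0.5, -0.7, 0.1]
tool_pos: [542.0, -6.2, 39.2]
contact_force: [0.0, -0.7, -0.0]
```

The fingertip dropped at y≈-1.5, where the force fell from 5.5 N to 0, as vision suggested. I'll go on about 6 mm to the notch centre and feel downward for the catch.

```bash
python3 -m inch '[[0,0,-0.3,0,0],[0,0,-0.3,0,0],[0,0,0,0,0]]' | grep -E 'pos|contact'
python3 -m inch '[[0,0,0,0.3,0],[0,0,0,0.3,0],[0,0,0,0,0]]' | grep -E 'pos|contact'
python3 -m inch '[[0,0,0,0.3,0],[0,0,0,0,0]]' | grep -E 'pos|contact'
python3 -m inch '[[0,0,0,0.2,0],[0,0,0,0,0]]' | grep -E 'pos|contact'
```

```text
tool_pos: [541.6, -12.4, 39.4]
contact_force: [0.2, 0.5, -0.8]
tool_pos: [541.0, -11.8, 32.7]
contact_force: [-1.1, 0.1, -0.1]
tool_pos: [541.3, -11.8, 29.9]
contact_force: [0.1, 0.1, -0.6]
tool_pos: [541.6, -11.9, 28.2]
contact_force: [0.3, -0.4, -0.1]
```

No side force and the catch is just below (z = 28). I'll press it to its stop.

```bash
python3 -m inch '[[0,0,0,0.2,0],[0,0,0,0.2,0],[0,0,0,0.2,0],[0,0,0,0.2,0],[0,0,0,0.1,0],[0,0,0,0,0]]' | grep -E 'pos|contact'
python3 -m inch '[[0,0,0,0.1,0],[0,0,0,0,0]]' | grep -E 'pos|contact'
```

```text
tool_pos: [541.8, -11.9, 20.8]
contact_force: [-8.0, 1.7, 17.6]
tool_pos: [541.9, -11.9, 20.6]
contact_force: [-13.9, 1.2, 26.7]
```

It bottomed at z≈20.8 with the force rising. Now to retreat up and towards the robot.

```bash
python3 -m inch '[[0,0,0,-0.5,0],[0,0.3,0,-1,0],[0,2,0,-1.5,0],[0,3,0,-2,0],[0,2,0,-4,0],[0,0,0,-4,0],[0,0,0,-4,0],[0,0,0,0,0],[0,0,0,0,0],[0,0,0,0,0]]'
python3 - <<'E'
from bench import ctrl
import cv2
f=ctrl.grab_frame("side");cv2.imwrite("pics/s2.png",f["img"])
E
```

```text
t: 12.15
tool_pos: [468.0, -5.7, 187.0]
ee_rot: [180.0, -0.1, 175.2]
contact_force: [-0.3, 0.2, -1.1]
width: 0.0
grasp_force: 0.0
```

View pics/s2.png

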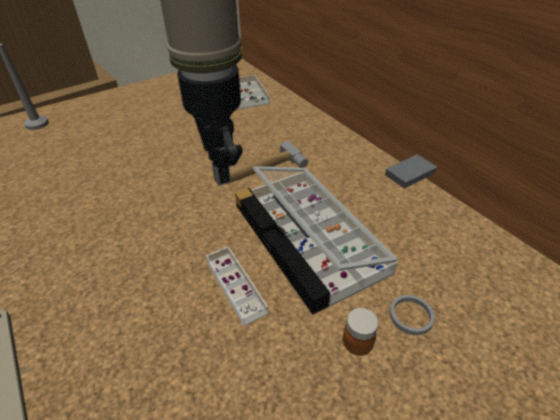

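The lid is up, with its front rim running from (255,168) to (340,265). The tray, jar, hammer and bangle are where they were, and the gripper is clear at (220,170).

```bash
python3 -c "
from bench import ctrl
print(ctrl.job_done())"
```

```text
the job is handed in; nothing more can be done
None
```

The gem case is open: I slid a fingertip from the brass end along the edge, felt the notch, and pressed the catch to its stop. The lid sprang up, the arm is clear, nothing else appears to have moved, and the job is handed in at about 12 s of the 64 s limit.

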